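Snap the pivot clip on with the fork tool

TASK

The pivot pin on the small slotted stand has lost its retaining clip. Take the fork tool, gently push the split clip, which lies on the stand with its open side toward the pin, sideways into the pin's groove until it snaps fully home, without ramming clip or stand and without touching the clip with the gripper. Then stand the fork tool upright on the bench again, let go, and leave the other things where they are.

Things in the scene. Friction and masses are not known exactly. Their poses are not given: they have to be found in the camera images.
- link_stand: Fixed steel stand: a slotted plate on two feet, with an upright steel pin in the slot (21 x 56 mm). Origin on the bench under the slot's middle; x along the slot, away from the clip's side: the push direction. Plate 166 mm long (x -102 to +64 mm), 84 mm wide, level upper face 40 mm above the bench; nothing higher on it but the pin and two 3.5 mm screw heads at its far corners.
- pin_nominal (a point): The slot's middle at the plate's upper face, axes as link_stand. The pin (groove 20 mm diameter from the face to 8 mm up, then a 28 mm head to 17 mm up) has its axis at y = 0 here but is clamped up to 16 mm to either side along x; where exactly is not measured and must be felt.
- clip: Loose flat dark steel C-shaped clip, 6 mm thick, lying on the plate, open side toward the pin (+x). Origin: bore centre, underside; on the pin's axis when home. Straight back bar 32 mm wide, rear face at x = -19.7 mm; 38 mm wide over the jaws. Its jaws meet the pin about 15 mm before home. Pushing takes 4 to 9 N, then the force falls to almost nothing (it snaps the last few mm by itself) until it stops hard, home. 14 N or more is ramming.
- jaw_left (a joint): Angle (rad) by which the clip's left sprung jaw (+y) is spread: 0 relaxed, about 0.14 at the widest when passing the pin, 0.02 to 0.05 gripping the groove when fully home.
- jaw_right (a joint): The same for the right jaw (-y).
- home_button (a joint): Travel (m) of a small sprung brass button (4 mm across, under 0.7 N) on the near side of the pin's groove, 3 mm above the plate: 0 out, about 0.0025 when the clip's back has pressed it in, fully home.
- fork_tool: Loose 150 g tool standing on its flat fork. Origin: underside, on the handle's axis; z up, x toward the open end. Square shank and wooden handle 18 x 18 mm, faces square to x and y, from 10 to 92 mm up; grip about 50 mm up. A fixed black visor, about 150 mm high, stands between it and the stand; carry the tool over it. Fork plate 10 mm thick, 52 mm wide, x from -10 mm.
- fork_mouth (a point): Middle of the flat floor of the fork's mouth, 5 mm above the tool's underside and 20 mm ahead (+x) of its origin; this floor pushes the clip's back. Two prongs, 40 mm apart inside, reach 16 mm on past it, one on either side of the clip; their undersides are 3 mm above the tool's underside. Carried with its underside about 3 mm above the plate, the fork bears on the 6 mm clip without scraping.
- bronze_collar: Stepped bronze ring, 52 mm across, 20 mm high; bystander, origin at its underside. It lies beyond the fixed black welding helmet, which stands right before the robot (x under 0.42 m), about 240 mm high: keep clear of that.
- sprue_button: Cone-shaped bronze casting, 44 mm across, 46 mm high; bystander.
- paste_tin: Round tin with a red lid, 65 mm across, 32 mm high; bystander.
- pliers: Pliers with blue handles, 166 x 59 x 14 mm, lying flat; bystander.
- marker_pen: White pen with a red cap, 132 mm long, 20 mm thick, lying flat; bystander.

How it is judged:
On the way, in this order (a step that is already met when the one before it is completed fails the run):
1. the fork tool is lifted off the bench (height (world z) of fork_tool above 0.02 m), for 0.1 s.
2. the clip is snapped home on the pin, its back pressing the button in, jaws closed round the groove, and the fork no longer pushes it (x of clip in the frame of pin_nominal between -0.019 and 0.019 m and y of clip in the frame of pin_nominal between -0.003 and 0.003 m and z of clip in the frame of pin_nominal between -0.002 and 0.003 m and value of joint each of jaw_left, jaw_right below 0.08 rad and value of joint home_button above 0.0014 m and contact force between fork_tool and clip below 1 N), for 0.2 s.
At the end, for the whole second after the job is handed in: Clip home in the groove and flat on the plate: home_button in by over 1.4 mm, both jaws spread under 0.08 rad, origin within 19 mm in x, 3 mm in y and -2 to +3 mm in z of pin_nominal. Fork tool upright within 0.12 rad on the bench, underside under 10 mm above it; all at rest (x of clip in the frame of pin_nominal between -0.019 and 0.019 m and y of clip in the frame of pin_nominal between -0.003 and 0.003 m and z of clip in the frame of pin_nominal between -0.002 and 0.003 m and value of joint each of jaw_left, jaw_right below 0.08 rad and value of joint home_button above 0.0014 m and angle between fork_tool's own z axis and vertical below 0.12 rad and height (world z) of fork_tool between -0.01 and 0.01 m and linear speed of each of fork_tool, clip below 0.02 m/s); the robot touches nothing.
It fails at once if the fork tool pushes the clip with 14 N or more (contact force between fork_tool and clip above 14 N).
It fails at once if the fork tool strikes or presses the stand with 50 N or more (contact force between fork_tool and link_stand above 50 N).
It fails at once if the gripper touches the clip (contact force between any of the fingers, the arm and clip above 0.5 N).
It fails at once if the robot presses on the stand with 10 N or more (contact force between any of the fingers, the arm and link_stand above 10 N).
It fails at once if a bystander is moved more than 25 mm (distance of any of bronze_collar, sprue_button, paste_tin, pliers, marker_pen from where it was at the start of the episode above 0.025 m).
It also fails if it takes over 70 s, if anything falls off the work surface, if the arm or the gripper's body presses on something with over 40 N, if the wrist force passes 120 N, or if a joint passes its speed limit or range.

ROBOT

A 7-joint arm with a two-finger parallel gripper is mounted at the origin on the work surface; the furniture and walls round the work are solid. World frame = base frame: x ahead of the robot, y to its left, z up, the work surface at z = 0. Lengths are in m, angles in rad, forces in N, time in s.
With the tool pointing down it reaches from about 0.4 to 0.925 m from the base axis. Payload 4.1 kg.
Tool frame: the origin (TCP) lies between the finger pads; the fingertips stand 25 mm ahead of it and the grasp point (between the pads) lies 6 mm ahead of it; z points along the fingers, y is the direction in which the jaws open and shut (so a half turn about z gives the same grasp; the last joint's range is limited). The gripper opens to 85 mm and grips with 20 to 120 N. Pads are 22 mm wide; open, the fingers measure 114 mm over their backs; the gripper's body (76 mm by 85 mm) begins 54 mm behind the grasp point. The pads swing forward as they close: fully open they stand 13 mm farther back than shut.
Start: joints at [-1.373, 0.398, 0.045, 1.537, -0.019, 1.207, -0.051], TCP at [0.19, 0.622, 0.256] pointing down, gripper open.
Joint ranges: [-2.82, 2.82], [-0.49, 2.23], [-1.37, 1.46], [0, 2.46], [-1.36, 4.5], [0.23, 2], [-2.94, 2.94]. Speed limits (rad/s): [2.57, 2.57, 3.14, 3.14, 3.14, 3.14, 3.14].

INTERFACE

Orientations are given as a unit quaternion [x, y, z, w].
In Python, from cell import arm gives the robot as it stands.
- The arm moves only by the shell command python3 -m handwheel 'ROWS' [FORCE]. ROWS is text: rows parted by semicolons, each of 7 numbers parted by spaces: the shift along the tool's x, y, z in mm, then the turn, a rotation vector about the tool's x, y, z in degrees, then the opening in per cent of the stroke, from 0 (shut) to 100 (fully open). A call has 1 to 20 rows; each row is the pose to reach, as a shift and turn from the pose commanded when the call began, along the tool's axes at that moment; what a row does not reach only later rows make up. A row lasts 1/8 s, in which the tool goes at most 62.5 mm and 10.7 degrees, less where a joint would pass 70% of its speed; a pose out of reach is approached as far as the arm can. A call with a gripper value outside its range is refused whole. The fingers move at their own pace and stop on an object; FORCE is the grip in N (left out, the last holds). Time passes only in rows, so rows that repeat a pose let the fingers close. It gives the time, the measured TCP pose, the force and the opening at its end, in the units of the state.
- arm.sense(): the state, without advancing time (a new reading comes with each control period).
- arm.camera(name): name is "side" or "top" or "wrist"; returns a dict with "frame" (384x512x3 uint8, red, green, blue), "z_map" (384x512 float32, m along the optical axis (not along the pixel's ray), 0 where there is no reading), "intrinsics" (3x3 intrinsics, pixels), "rvec" (rotation vector, rad) and "tvec" (3), from world to camera coordinates, as OpenCV has them. Camera axes: x right, y down, z forward; pixel columns grow to the right and rows downward; lengths in m; the calibration is good to about 2 mm. A picture is of the moment at which its call begins.
- arm.sign_off(): hands the job in, once; it reports no verdict.
The state is a dict: "time": time; "joint_pos": joint angles; "joint_vel": joint speeds; "joint_efforts": joint torques, N m; "tool_pos": TCP position; "ee_rot": TCP orientation; "ft_force": force on the tool from outside, world axes, zero at the start; "moment": the same for the moment, N m; "gripper_width": opening from 0.0 (shut) to 1.0 (fully open).
Only numpy, scipy, OpenCV 4.12 (cv2) and the standard library are available. Lean on these libraries where they do the work, as an engineer would, in place of code of your own. Each camera call takes 0.05 s, during which the arm holds its last target.

## Working session

There is one attempt and no reset: what is moved stays moved. The work goes in short steps, Python scripts to look and compute and a shell command to move; the robot and the scene stay as the last step left them, time stands still between calls to the robot, and variables do not carry over. Pictures are saved under pics/ and viewed, and the job is handed in when it is done.

```bash
ls; mkdir -p pics; cat > h.py <<'E'
import numpy as np, cv2
from cell import arm
from scipy.spatial.transform import Rotation as R
def cam(n):
    c=arm.camera(n); Rm=cv2.Rodrigues(np.array(c['rvec'],float))[0]; t=np.array(c['tvec'],float).ravel()
    z=c['z_map'];K=np.array(c['intrinsics']);v,u=np.mgrid[:z.shape[0],:z.shape[1]]
    P=np.stack([(u-K[0,2])/K[0,0]*z,(v-K[1,2])/K[1,1]*z,z],-1)
    W=(P-t)@Rm; W[z==0]=np.nan
    return c['frame'],W,K,Rm,t
def save(f,n): cv2.imwrite('pics/'+n,cv2.cvtColor(f,cv2.COLOR_RGB2BGR))
E
python3 - <<'E'
from h import *
for n in ['top','side','wrist']:
    f,W,K,Rm,t=cam(n); save(f,n+'0.png'); np.save(n+'0.npy',W); print(n,-Rm.T@t,K[0,0])
s=arm.sense();print(s)
E
```

```text
pics
top [0.53188092 0.05435749 0.99904655] 367.0383710557031
side [ 0.44444022 -0.78381464  0.64809806] 406.94738543212776
wrist [0.11529484 0.6439162  0.37290873] 278.5572491333245
{'time': 0.15, 'joint_pos': array([-1.37302693,  0.39898221,  0.04504244,  1.53756109, -0.01870174,
        1.20688598, -0.05073037]), 'joint_vel': array([-1.30840201e-03, -3.03752544e-03, -2.37194092e-03, -3.76523686e-03,
       -3.56071057e-04, -6.91852828e-06, -1.16072595e-04]), 'joint_efforts': array([ 1.79112376e-03, -4.75559449e+01,  1.36645373e+00, -2.54511613e+01,
        1.17092847e-02,  6.55692100e-03,  1.44260582e-05]), 'tool_pos': array([0.18992541, 0.62118591, 0.25554104]), 'ee_rot': array([ 1.47801784e-01,  9.89016750e-01, -7.05370213e-04, -5.61855312e-05]), 'ft_force': array([ 0.37994489, -0.1265963 ,  0.40506836]), 'moment': array([-0.02289837,  0.03912208, -0.00447436]), 'gripper_width': 0.9989478139852781}
```

View pics/top0.png

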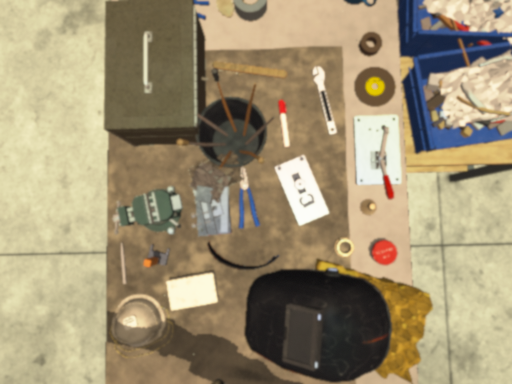

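View pics/side0.png

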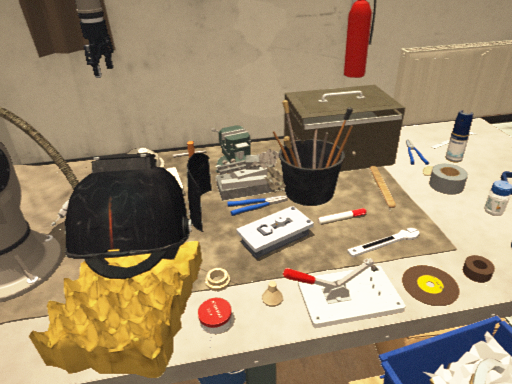

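View pics/wrist0.png

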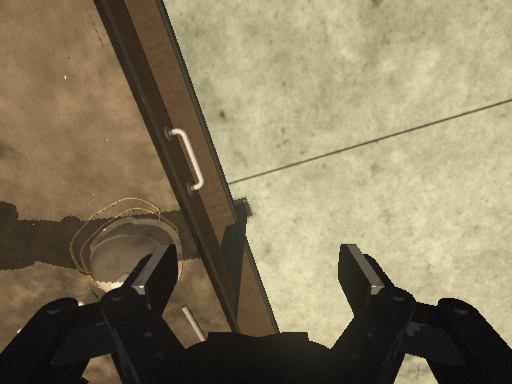

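The top view shows the stand at about (302,190), the black visor arc at (240,258) and the orange tool at about (153,258). I'll zoom in and compute positions.

```bash
python3 - <<'E'
import cv2,numpy as np
f=cv2.imread('pics/top0.png');g=cv2.imread('pics/side0.png')
a=cv2.resize(f[145:235,265:340],None,fx=6,fy=6,interpolation=cv2.INTER_CUBIC)
b=cv2.resize(f[230:290,110:200],None,fx=6,fy=6,interpolation=cv2.INTER_CUBIC)
c=cv2.resize(g[195:260,230:320],None,fx=6,fy=6,interpolation=cv2.INTER_CUBIC)
for n,i in zip('abc',[a,b,c]): cv2.imwrite(f'pics/z{n}.png',i)
W=np.load('top0.npy')
for u,v in [(302,190),(295,168),(307,200),(153,258),(160,252),(150,262),(240,262),(210,245),(275,260),(250,205),(283,120),(345,247),(383,251),(369,207),(320,330),(155,70),(230,130),(150,210),(190,290),(125,260)]: print(u,v,W[v,u].round(3))
E
```

```text
302 190 [ 0.615 -0.043  0.008]
295 168 [ 0.671 -0.024  0.038]
307 200 [ 0.586 -0.052  0.038]
153 258 [0.446 0.348 0.053]
160 252 [0.457 0.346 0.   ]
150 262 [0.44  0.344 0.09 ]
240 262 [0.426 0.129 0.003]
210 245 [0.473 0.208 0.011]
275 260 [ 0.429  0.035 -0.   ]
250 205 [0.578 0.098 0.01 ]
283 120 [0.808 0.003 0.014]
345 247 [ 0.459 -0.154 -0.003]
383 251 [ 0.449 -0.245  0.031]
369 207 [ 0.564 -0.212  0.041]
320 330 [ 0.316 -0.046  0.25 ]
155 70 [0.881 0.299 0.197]
230 130 [0.786 0.149 0.008]
150 210 [0.567 0.34  0.103]
190 290 [0.359 0.258 0.03 ]
125 260 [ 0.437  0.441 -0.   ]
```

View pics/za.png

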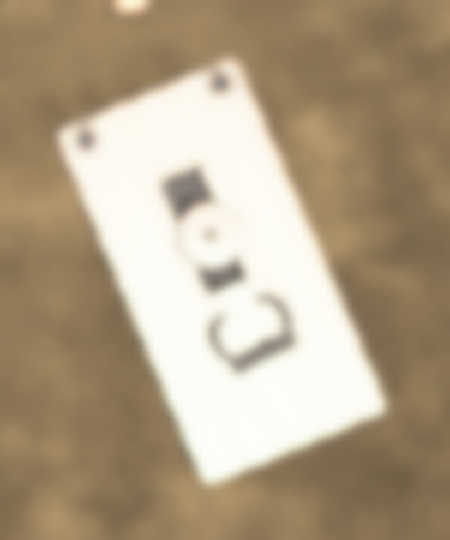

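View pics/zb.png

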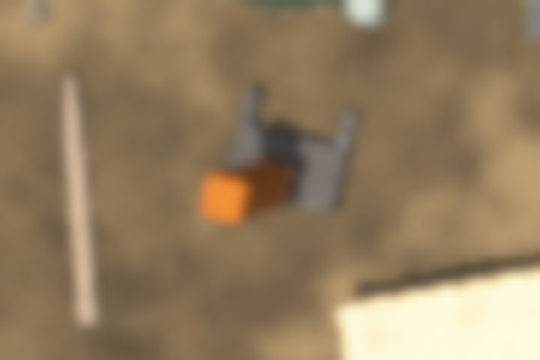

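View pics/zc.png

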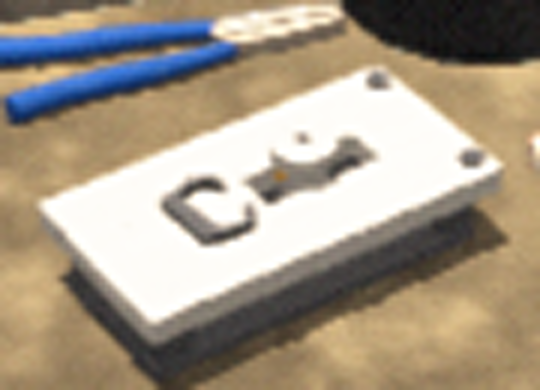

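```bash
python3 - <<'E'
from h import *
f,W,K,Rm,t=cam('top')
C=-Rm.T@t
def ray(u,v,z):
    d=Rm.T@np.array([(u-K[0,2])/K[0,0],(v-K[1,2])/K[1,1],1]); return C+d*(z-C[2])/d[2]
big=cv2.cvtColor(f,cv2.COLOR_RGB2GRAY).astype(int)
m=np.zeros(big.shape,np.uint8); m[145:235,265:340]=(f.min(-1)[145:235,265:340]>170)
n,l,st,_=cv2.connectedComponentsWithStats(m); i=1+st[1:,4].argmax(); 
cn=max(cv2.findContours((l==i).astype(np.uint8),0,1)[0],key=cv2.contourArea)
w=np.array([ray(u,v,.04)[:2] for u,v in cn[:,0]]).astype(np.float32)
r=cv2.minAreaRect(w*1000); print('rect',r); bx=cv2.boxPoints(r);print(bx)
# far direction: +x
c=np.array(r[0])/1000; e=[bx[1]-bx[0],bx[2]-bx[1]]; L=max(e,key=np.linalg.norm); L=L/np.linalg.norm(L); 
if L[0]<0:L=-L
o=c+0.019*L; yv=np.array([-L[1],L[0]])
print('stand origin',o,'yaw',np.degrees(np.arctan2(L[1],L[0])))
# dark pixels
for v in range(155,225):
  pass
fill=cv2.fillPoly(np.zeros_like(m),[cn],1)
dk=(fill>0)&(f.max(-1)<150)
n,l,st,ce=cv2.connectedComponentsWithStats(dk.astype(np.uint8))
for k in range(1,n):
  vv,uu=np.nonzero(l==k); p=np.array([ray(a,b,.046)[:2] for a,b in zip(uu,vv)])-o
  print(st[k,4],'x',(p@L).min(),(p@L).max(),'y',(p@yv).min(),(p@yv).max())
# tool
hsv=cv2.cvtColor(f,cv2.COLOR_RGB2HSV)
mo=(hsv[...,1]>190)&(f[...,0]>180); mo[:240]=0;mo[275:]=0;mo[:,:135]=0;mo[:,170:]=0
vv,uu=np.nonzero(mo); print('top handle',len(uu),ray(uu.mean(),vv.mean(),.092), uu.mean(),vv.mean())
Z=W[...,2]; s=np.s_[240:275,135:180]
q=W[s].reshape(-1,3)
for lo,hi in [(.085,.1),(.005,.015)]:
  p=q[(q[:,2]>lo)&(q[:,2]<hi)]; print(lo,len(p),p.mean(0))
for u,v in [(253/6+110,88/6+230),(353/6+110,108/6+230),(335/6+110,210/6+230),(225/6+110,165/6+230)]: print(ray(u,v,.01))
# visor
p=W[225:290,195:290].reshape(-1,3); p=p[p[:,2]>.05]; print('visor',p.min(0),p.max(0),len(p))
E
```

```text
rect ((613.1941528320312, -38.156005859375), (167.9583740234375, 86.0500259399414), 21.11873435974121)
[[ 519.35333   -28.278593]
 [ 550.35736  -108.54913 ]
 [ 707.035     -48.033417]
 [ 676.03094    32.23712 ]]
stand origin [ 0.63091803 -0.03131027] yaw 21.11873
22 x 0.012777363957700582 0.023452536392765257 y -0.005390216629645995 0.007285119739189616
11 x -0.024507066294275546 -0.019704961403105216 y -0.0054691608128300895 0.007521013416031881
1 x -0.057354733460141256 -0.057354733460141256 y -0.0075817930097824456 -0.0075817930097824456
top handle 30 [0.43867578 0.34944287 0.092     ] 147.63333333333333 262.46666666666664
0.085 55 [0.43811075 0.35165925 0.09056018]
0.005 178 [0.44841331 0.34663309 0.00912051]
[0.47731956 0.36392936 0.01      ]
[0.46747706 0.31883501 0.01      ]
[0.42256082 0.32703541 0.01      ]
[0.44342611 0.3765077  0.01      ]
visor [0.37356258 0.00097033 0.05034326] [0.52770769 0.23516937 0.19309904] 1014
```

```bash
cat >> h.py <<'E'
def goto(p,yawy,tilt=None):
    """print tool shift(mm)/turn(deg) to TCP p, pointing down with tool-y axis at world angle yawy deg"""
    s=arm.sense(); R0=R.from_quat(s['ee_rot']); a=np.radians(yawy)
    y=np.array([np.cos(a),np.sin(a),0]); z=np.array([0,0,-1.]); x=np.cross(y,z)
    R1=R.from_matrix(np.stack([x,y,z],1))
    print('shift',(R0.inv().apply(np.array(p)-s['tool_pos'])*1000).round(2),'turn',np.degrees((R0.inv()*R1).as_rotvec()).round(2))
def st():
    s=arm.sense();m=R.from_quat(s['ee_rot']).as_matrix();print('t',s['time'],'p',s['tool_pos'].round(4),'yaw_y',np.degrees(np.arctan2(m[1,1],m[0,1])).round(2),'z',m[:,2].round(4),'F',s['ft_force'].round(2),'M',s['moment'].round(3),'w',s['gripper_width'].round(3),'q',s['joint_pos'].round(2))
def wrist(name):
    f,W,K,Rm,t=cam('wrist'); save(f,name); np.save('w.npy',W); np.savez('w.npz',f=f,K=K,R=Rm,t=t); return f,W,K,Rm,t
E
python3 - <<'E'
from h import *
st(); goto([.4375,.35,.25],78)
f,W,K,Rm,t=cam('wrist');print(Rm.T[:,2])
E
```

```text
Traceback (most recent call last):
  File "h.py", line 18, in st
    s=arm.sense();m=R.from_quat(s['ee_rot']).as_matrix();print('t',s['time'],'p',s['tool_pos'].round(4),'yaw_y',np.degrees(np.arctan2(m[1,1],m[0,1])).round(2),'z',m[:,2].round(4),'F',s['ft_force'].round(2),'M',s['moment'].round(3),'w',s['gripper_width'].round(3),'q',s['joint_pos'].round(2))
                                                                                                                                                                                                                                           ^^^^^^^^^^^^^^^^^^^^^^^^
AttributeError: 'float' object has no attribute 'round'
```

```bash
sed -i "s/s\['gripper_width'\].round(3)/round(s['gripper_width'],3)/" h.py
python3 - <<'E'
from h import *
st(); goto([.4375,.35,.25],78); goto([.4375,.35,.30],78);goto([.55,-.062,.35],112.5)
f,W,K,Rm,t=cam('wrist');print(Rm.T[:,2])
E
```

```text
t 0.2 p [0.1899 0.6213 0.2557] yaw_y 73.0 z [-3.0e-04 -1.1e-03 -1.0e+00] F [ 0.61  0.18 -0.16] M [-0.024  0.007  0.008] w 0.998 q [-1.37  0.4   0.05  1.54 -0.02  1.21 -0.05]
shift [-316.05 -187.05    5.91] turn [-0.07 -0.   -5.  ]
shift [-316.05 -187.11  -44.09] turn [-0.07 -0.   -5.  ]
shift [-544.08 -548.28  -93.67] turn [-6.00e-02 -2.00e-02 -3.95e+01]
[ 0.29349102 -0.09086379 -0.95163375]
```

```bash
python3 -m handwheel '-100 -100 -94 0 0 -10 100;-160 -160 -94 0 0 -20 100;-220 -220 -94 0 0 -30 100;-270 -270 -94 0 0 -39.5 100;-320 -320 -94 0 0 -39.5 100;-360 -360 -94 0 0 -39.5 100;-400 -400 -94 0 0 -39.5 100;-440 -440 -94 0 0 -39.5 100;-480 -480 -94 0 0 -39.5 100;-520 -520 -94 0 0 -39.5 100;-544 -548 -94 0 0 -39.5 100;-544 -548 -94 0 0 -39.5 100;-544 -548 -94 0 0 -39.5 100;-544 -548 -94 0 0 -39.5 100;-544 -548 -94 0 0 -39.5 100;-544 -548 -94 0 0 -39.5 100'
python3 - <<'E'
from h import *
st(); wrist('wst.png')
E
```

```text
time: 2.25
tool_pos: [0.5498, -0.0597, 0.3502]
ee_rot: [-0.196, 0.981, 0.001, -0.0]
ft_force: [0.1, 0.5, 0.1]
gripper_width: 1.001
t 2.25 p [ 0.5498 -0.0597  0.3502] yaw_y 112.66 z [-3.0e-04  1.1e-03 -1.0e+00] F [0.07 0.52 0.1 ] M [-0.032 -0.014 -0.006] w 1.001 q [-0.46  0.19  0.58  1.65 -0.11  1.34  2.1 ]
```

View pics/wst.png

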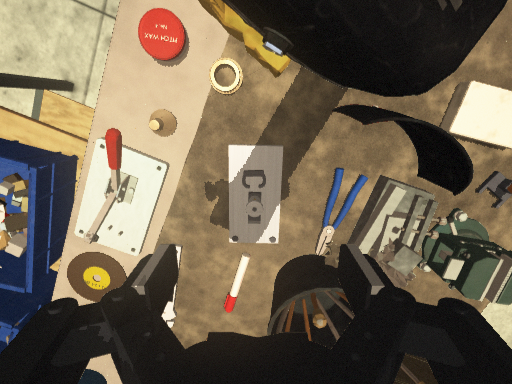

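The wrist view shows the stand at (228–283, 145–243), almost square with the image. The clip is at (255,180) and the pin at (255,208).

```bash
python3 - <<'E'
from h import *
d=np.load('w.npz');f,K,Rm,t=d['f'],d['K'],d['R'],d['t'];W=np.load('w.npy');C=-Rm.T@t
s=np.s_[130:260,215:300]
Z=W[...,2]; print('plate z',np.nanmedian(Z[150:240,233:240]),'bench z',np.nanmedian(Z[150:240,205:215]), C)
m=np.zeros(Z.shape,np.uint8); m[s]=((Z[s]>.028)&(Z[s]<.07))
cn=max(cv2.findContours(m,0,1)[0],key=cv2.contourArea)
print(len(cn),cv2.minAreaRect(cn))
def ray(u,v,z):
    dd=Rm.T@np.array([(u-K[0,2])/K[0,0],(v-K[1,2])/K[1,1],1]); return (C+dd*(z-C[2])/dd[2])[:2]
w=np.array([ray(u,v,.04) for u,v in cn[:,0]])
r=cv2.minAreaRect((w*1000).astype(np.float32));print(r)
# edge fits: lines by side using image bbox
g=cv2.cvtColor(f,cv2.COLOR_RGB2GRAY)
cv2.imwrite('pics/wz.png',cv2.resize(cv2.cvtColor(f,cv2.COLOR_RGB2BGR)[135:255,215:300],None,fx=5,fy=5,interpolation=cv2.INTER_CUBIC))
u,v=cn[:,0,0],cn[:,0,1]
for sel,nm in [(u<240,'L'),(u>270,'R')]:
  k=sel&(v>155)&(v<235); p=np.array([ray(a+(-.5 if nm=='L' else .5),b,.04) for a,b in zip(u[k],v[k])])
  vx,vy,x0,y0=cv2.fitLine(p.astype(np.float32),cv2.DIST_HUBER,0,1e-5,1e-5).ravel(); print(nm,np.degrees(np.arctan(vy/vx)),x0,y0)
E
```

```text
plate z 0.040141246352166426 bench z 0.00020656372760936148 [ 0.47780736 -0.09049817  0.46774366]
297 ((255.5, 193.5), (99.0, 53.0), 90.0)
((613.0038452148438, -38.81670379638672), (167.6926727294922, 83.58914184570312), 21.203214645385742)
L 20.851244 0.63479567 -0.07560351
R 21.16937 0.60707384 0.003736828
```

View pics/wz.png

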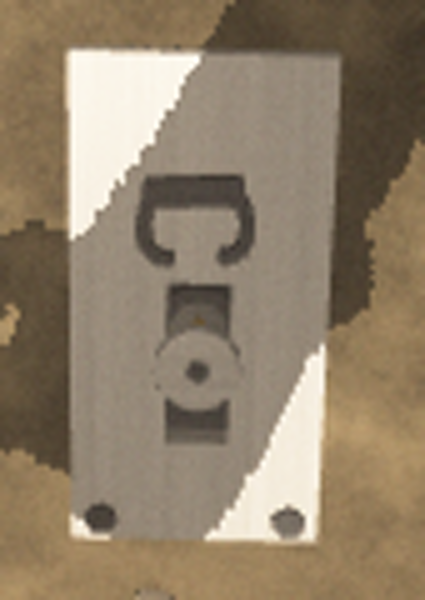

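```bash
python3 - <<'E'
from h import *
d=np.load('w.npz');f,K,Rm,t=d['f'],d['K'],d['R'],d['t'];C=-Rm.T@t
def ray(u,v,z):
    dd=Rm.T@np.array([(u-K[0,2])/K[0,0],(v-K[1,2])/K[1,1],1]); return (C+dd*(z-C[2])/dd[2])[:2]
a=np.radians(21.1);L=np.array([np.cos(a),np.sin(a)]);Y=np.array([-L[1],L[0]]);o=np.array([.613,-.0385])+.019*L;print(o)
for n,(x,y),z in [('bar rear L',(143,177),.046),('bar rear R',(244,177),.046),('bar front',(195,207),.046),('bar rear bottom',(195,175),.04),('jaw L',(135,220),.046),('jaw R',(255,220),.046),('tips',(195,265),.046),('pin head c',(197,371),.057),('slot far',(197,442),.04),('slot near',(197,284),.04),('plate near',(200,50),.04),('plate far',(200,541),.04),('plateL',(70,200),.04),('plateR',(335,200),.04)]:
  p=ray(x/5+215-.4,y/5+135-.4,z)-o; print(n,(p@L*1000).round(1),(p@Y*1000).round(1))
goto([.4375,.35,.30],78)
E
```

```text
[ 0.63072612 -0.03166006]
bar rear L -63.5 -18.9
bar rear R -64.4 12.4
bar front -54.4 -2.5
bar rear bottom -63.2 -2.8
jaw L -49.7 -21.2
jaw R -50.7 16.4
tips -35.5 -2.1
pin head c -3.8 -0.6
slot far 28.2 0.0
slot near -27.3 -1.3
plate near -102.4 -2.2
plate far 65.1 1.9
plateL -54.0 -42.1
plateR -56.3 41.6
shift [-54.19 421.48  50.7 ] turn [ 0.06  0.   34.66]
```

```bash
python3 -m handwheel '-10 60 0 0 0 8 100;-20 115 0 0 0 16 100;-25 170 10 0 0 24 100;-30 225 20 0 0 34.7 100;-40 280 30 0 0 34.7 100;-45 335 40 0 0 34.7 100;-54 390 50 0 0 34.7 100;-54 421 50 0 0 34.7 100;-54 421 50 0 0 34.7 100;-54 421 50 0 0 34.7 100;-54 421 50 0 0 34.7 100'
python3 - <<'E'
from h import *
st(); wrist('wt.png')
E
```

```text
time: 3.68
tool_pos: [0.4397, 0.3466, 0.3007]
ee_rot: [0.108, 0.994, 0.0, 0.0]
ft_force: [-0.2, 0.2, 0.0]
gripper_width: 0.999
t 3.675 p [0.4397 0.3466 0.3007] yaw_y 77.66 z [ 6.e-04  1.e-04 -1.e+00] F [-0.2   0.17  0.04] M [0.01  0.022 0.011] w 0.999 q [-1.03  0.21  0.34  1.7  -0.07  1.24  0.68]
```

View pics/wt.png

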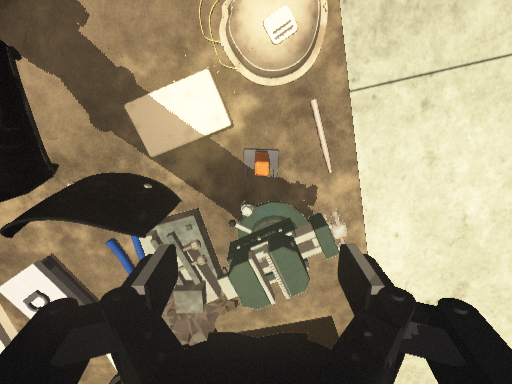

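The tool is at (262,162) and shows as nearly square. The vise is just ahead of it.

```bash
python3 - <<'E'
from h import *
d=np.load('w.npz');f,K,Rm,t=d['f'],d['K'],d['R'],d['t'];C=-Rm.T@t;W=np.load('w.npy')
def ray(u,v,z):
    dd=Rm.T@np.array([(u-K[0,2])/K[0,0],(v-K[1,2])/K[1,1],1]); return (C+dd*(z-C[2])/dd[2])[:2]
q=W[140:185,235:290].reshape(-1,3)
p=q[(q[:,2]>.085)&(q[:,2]<.1)];print('top',len(p),np.median(p[:,2]),p.mean(0),(p.min(0)+p.max(0))/2)
r=cv2.minAreaRect((p[:,:2]*1000).astype(np.float32));print(r)
p=q[(q[:,2]>.005)&(q[:,2]<.016)];r=cv2.minAreaRect((p[:,:2]*1000).astype(np.float32));print('fork',len(p),r,cv2.boxPoints(r))
V=W[...,2];q=W[:,200:350].reshape(-1,3);q=q[(q[:,2]>.06)&(q[:,0]>.47)&(q[:,0]<.6)&(abs(q[:,1]-.35)<.09)&(q[:,2]<.2)];print('vise near',q[np.argsort(q[:,0])][:5])
cv2.imwrite('pics/wtz.png',cv2.resize(cv2.cvtColor(f,cv2.COLOR_RGB2BGR)[140:190,225:300],None,fx=8,fy=8,interpolation=cv2.INTER_CUBIC))
E
```

```text
top 217 0.0917072597783564 [0.4373338  0.35202398 0.09140798] [0.43773893 0.35177928 0.08957047]
((437.9854431152344, 351.8062438964844), (17.794208526611328, 17.77466583251953), 74.77909088134766)
fork 521 ((450.83648681640625, 348.4808654785156), (52.055747985839844, 46.26332092285156), 75.95965576171875) [[422.0814  328.8424 ]
 [466.96262 317.6187 ]
 [479.59158 368.11932]
 [434.71036 379.34302]]
vise near [[0.51047954 0.42986839 0.09019187]
 [0.51053706 0.43180902 0.08764312]
 [0.51056448 0.43293566 0.08819016]
 [0.51062604 0.42881988 0.08926257]
 [0.51076309 0.43110916 0.09016126]]
```

View pics/wtz.png

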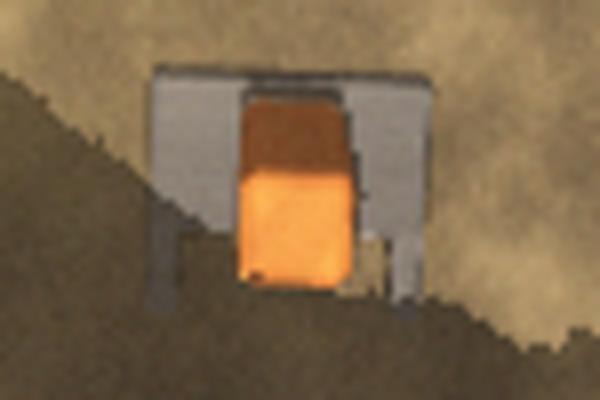

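```bash
python3 - <<'E'
from h import *
st();goto([.4381,.3517,.056],76)
E
```

```text
t 3.725 p [0.4396 0.3467 0.3007] yaw_y 77.66 z [ 6.e-04  2.e-04 -1.e+00] F [-1.04  0.3  -0.2 ] M [-0.03   0.001  0.011] w 1.001 q [-1.03  0.21  0.34  1.7  -0.07  1.24  0.68]
shift [  2.68   4.47 244.68] turn [0.02 0.03 1.66]
```

```bash
python3 -m handwheel '2.6 4.5 40 0 0 1.7 100;2.6 4.5 80 0 0 1.7 100;2.6 4.5 120 0 0 1.7 100;2.6 4.5 160 0 0 1.7 100;2.6 4.5 190 0 0 1.7 100;2.6 4.5 220 0 0 1.7 100;2.6 4.5 238 0 0 1.7 100;2.6 4.5 244.7 0 0 1.7 100;2.6 4.5 244.7 0 0 1.7 100;2.6 4.5 244.7 0 0 1.7 100'
python3 - <<'E'
from h import *
st();goto([.4381,.3517,.056],76)
E
```

```text
time: 4.97
tool_pos: [0.438, 0.3536, 0.0567]
ee_rot: [0.121, 0.993, 0.001, 0.001]
ft_force: [0.1, -0.4, 0.7]
gripper_width: 1.004
t 4.975 p [0.438  0.3536 0.0567] yaw_y 76.09 z [ 0.0016  0.0016 -1.    ] F [ 0.06 -0.42  0.7 ] M [-0.006 -0.06  -0.04 ] w 1.004 q [-0.97  0.49  0.27  1.93 -0.19  0.74  0.74]
shift [-0.55 -1.86  0.71] turn [0.11 0.06 0.09]
```

```bash
python3 -m handwheel '-0.5 -1.9 0.5 0 0 0 80;-0.5 -1.9 0.5 0 0 0 50;-0.5 -1.9 0.5 0 0 0 25;-0.5 -1.9 0.5 0 0 0 10;-0.5 -1.9 0.5 0 0 0 0;-0.5 -1.9 0.5 0 0 0 0;-0.5 -1.9 0.5 0 0 0 0;-0.5 -1.9 0.5 0 0 0 0;-0.5 -1.9 0.5 0 0 0 0' 100
python3 - <<'E'
from h import *
st();goto([.4381,.3517,.056],76); wrist('wg.png')
E
```

```text
time: 6.1
tool_pos: [0.4375, 0.3513, 0.0554]
ee_rot: [0.121, 0.993, 0.0, 0.0]
ft_force: [-1.3, 0.7, 4.8]
gripper_width: 0.195
t 6.1 p [0.4375 0.3513 0.0554] yaw_y 76.1 z [ 4.e-04  5.e-04 -1.e+00] F [-1.26  0.66  4.8 ] M [-0.132  0.145 -0.018] w 0.195 q [-0.97  0.49  0.27  1.94 -0.19  0.74  0.74]
shift [-0.51  0.51 -0.59] turn [0.03 0.01 0.1 ]
```

View pics/wg.png

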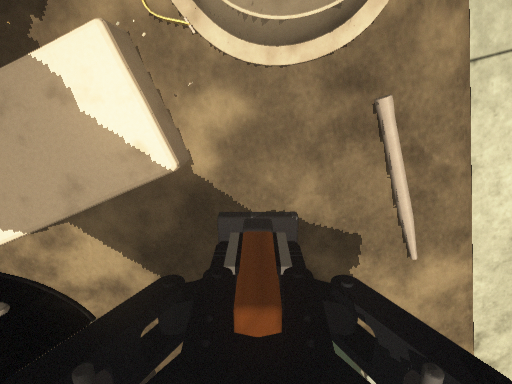

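```bash
python3 -m handwheel '0 0 -10 0 0 0 0;0 0 -30 0 0 0 0;0 0 -70 0 0 0 0;0 0 -120 0 0 0 0;0 0 -170 0 0 0 0;0 0 -210 0 0 0 0;0 0 -220 0 0 0 0;0 0 -220 0 0 0 0'
cat >> h.py <<'E'
A=np.radians(21.1);L=np.array([np.cos(A),np.sin(A)]);Y=np.array([-L[1],L[0]]);O=np.array([.6307,-.0317])
def tcp_for(mx,my,uz):  # fork mouth x,y (mm, stand frame), underside height above bench mm
    p=O+L*(mx-20-.5)/1000+Y*my/1000; return [p[0],p[1],(uz+55.4)/1000]
def mouth():
    s=arm.sense();p=s['tool_pos'];d=p[:2]-O;print('mouth x %.1f y %.1f under z %.1f'%((d@L)*1000+20.5,d@Y*1000,p[2]*1000-55.4),'t %.2f'%s['time'],'F L,Y,z',(s['ft_force'][:2]@L).round(2),(s['ft_force'][:2]@Y).round(2),s['ft_force'][2].round(2),'M',s['moment'].round(3))
E
python3 - <<'E'
from h import *
st();p=tcp_for(-84,-2,43);print(p);goto(p[:2]+[.275],111.1); mouth()
E
```

```text
time: 7.15
tool_pos: [0.437, 0.3508, 0.2746]
ee_rot: [0.121, 0.993, -0.0, -0.0]
ft_force: [-0.6, -0.1, -2.7]
gripper_width: 0.198
t 7.15 p [0.437  0.3508 0.2746] yaw_y 76.09 z [-5.e-04 -4.e-04 -1.e+00] F [-0.59 -0.13 -2.65] M [0.023 0.023 0.017] w 0.198 q [-1.04  0.23  0.34  1.74 -0.08  1.18  0.65]
[np.float64(0.5339263492269766), np.float64(-0.07118557351819632), 0.0984]
shift [-1.9551e+02 -3.8629e+02 -3.3000e-01] turn [-2.000e-02 -3.000e-02 -3.501e+01]
mouth x -22.5 y 426.6 under z 219.2 t 7.15 F L,Y,z -0.6 0.09 -2.65 M [0.023 0.023 0.017]
```

```bash
python3 - <<'E'
from h import *
st();mouth()
E
python3 -m handwheel '-25 -45 0 0 0 -8 0;-50 -95 0 0 0 -16 0;-75 -145 0 0 0 -24 0;-100 -195 0 0 0 -30 0;-125 -245 0 0 0 -35 0;-150 -295 0 0 0 -35 0;-175 -340 0 0 0 -35 0;-190 -372 0 0 0 -35 0;-195.5 -386 0 0 0 -35 0;-195.5 -386 0 0 0 -35 0;-195.5 -386 0 0 0 -35 0'
python3 - <<'E'
from h import *
st();mouth();goto(tcp_for(-84,-2,70),111.1);wrist('wa.png')
E
```

```text
t 7.15 p [0.437  0.3508 0.2746] yaw_y 76.09 z [-5.e-04 -4.e-04 -1.e+00] F [-0.59 -0.13 -2.65] M [0.023 0.023 0.017] w 0.198 q [-1.04  0.23  0.34  1.74 -0.08  1.18  0.65]
mouth x -22.5 y 426.6 under z 219.2 t 7.15 F L,Y,z -0.6 0.09 -2.65 M [0.023 0.023 0.017]
time: 8.52
tool_pos: [0.5341, -0.0682, 0.2744]
ee_rot: [-0.185, 0.983, 0.001, -0.001]
ft_force: [-0.5, -0.4, -1.8]
gripper_width: 0.196
t 8.525 p [ 0.5341 -0.0682  0.2744] yaw_y 111.27 z [-0.0014  0.0013 -1.    ] F [-0.47 -0.39 -1.8 ] M [-0.036  0.004  0.022] w 0.196 q [-0.44  0.21  0.57  1.79 -0.12  1.18  2.11]
mouth x -82.8 y 0.7 under z 219.0 t 8.53 F L,Y,z -0.58 -0.2 -1.8 M [-0.036  0.004  0.022]
shift [  1.06  -2.95 148.95] turn [ 0.1  -0.05  0.17]
```

View pics/wa.png

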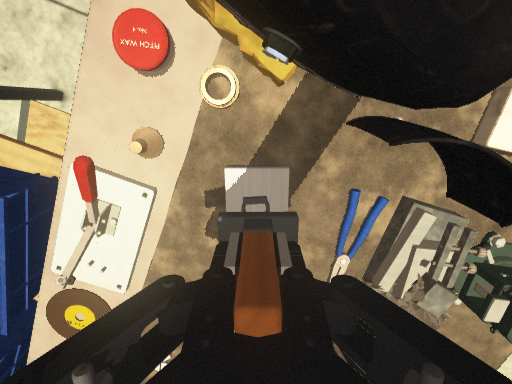

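The tool hovers over the stand, with the clip's back at (257,200) just behind the fork. Next I descend.

```bash
python3 -m handwheel '1 -3 40 0 0 0.2 0;1 -3 80 0 0 0.2 0;1 -3 115 0 0 0.2 0;1 -3 140 0 0 0.2 0;1 -3 149 0 0 0.2 0;1 -3 149 0 0 0.2 0;1 -3 149 0 0 0.2 0'
python3 - <<'E'
from h import *
st();mouth();goto(tcp_for(-84,-2,44),111.1);wrist('wb.png')
f,*_=cam('side');cv2.imwrite('pics/sb.png',cv2.resize(cv2.cvtColor(f,cv2.COLOR_RGB2BGR)[150:270,200:340],None,fx=5,fy=5,interpolation=cv2.INTER_CUBIC))
E
```

```text
time: 9.45
tool_pos: [0.5355, -0.0735, 0.1273]
ee_rot: [-0.182, 0.983, -0.0, 0.001]
ft_force: [-0.2, 0.1, -0.7]
gripper_width: 0.2
t 9.45 p [ 0.5355 -0.0735  0.1273] yaw_y 110.93 z [ 2.4e-03  3.0e-04 -1.0e+00] F [-0.25  0.11 -0.74] M [ 0.02  -0.043  0.026] w 0.2 q [-0.37  0.39  0.52  1.95 -0.25  0.87  2.22]
mouth x -83.4 y -4.7 under z 71.9 t 9.45 F L,Y,z -0.19 0.2 -0.74 M [ 0.02  -0.043  0.026]
shift [ 0.71  2.72 27.87] turn [-0.03  0.13 -0.17]
```

View pics/wb.png

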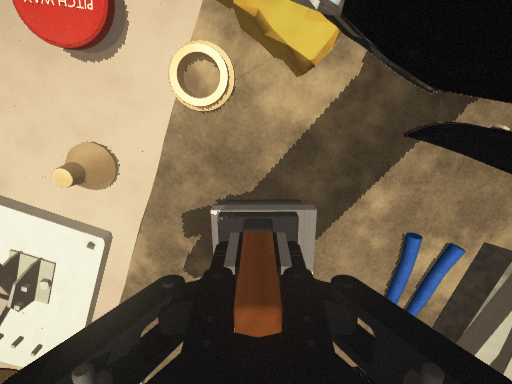

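View pics/sb.png

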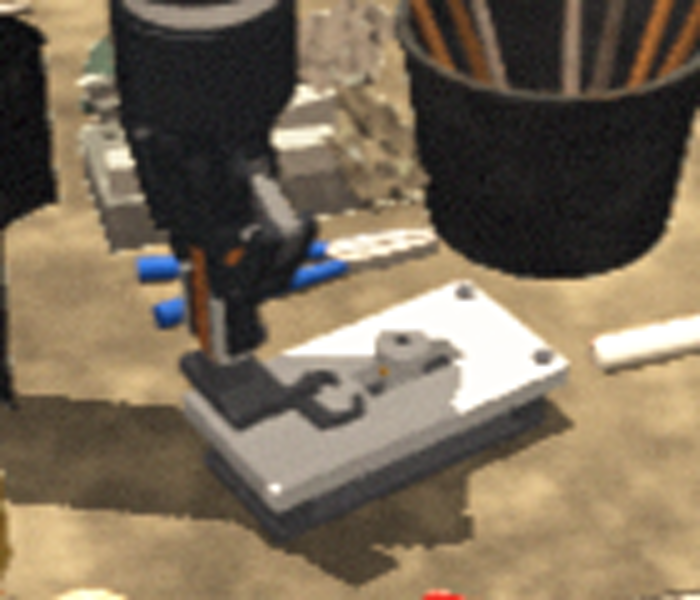

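```bash
python3 -m handwheel '0.7 2.7 12 0 0 0 0;0.7 2.7 20 0 0 0 0;0.7 2.7 24 0 0 0 0;0.7 2.7 24 0 0 0 0;0.7 2.7 24 0 0 0 0;0.7 2.7 24 0 0 0 0'
python3 - <<'E'
from h import *
st();mouth();goto(tcp_for(-84,-2,43.2),111.1)
E
python3 -m handwheel '0 0 0 0 0 0 0;0 0 0 0 0 0 0'
python3 - <<'E'
from h import *
mouth();goto(tcp_for(-84,-2,43.2),111.1)
E
```

```text
time: 10.3
tool_pos: [0.5331, -0.0715, 0.1023]
ee_rot: [-0.181, 0.983, 0.0, 0.0]
ft_force: [-0.8, 0.2, -1.5]
gripper_width: 0.198
t 10.3 p [ 0.5331 -0.0715  0.1023] yaw_y 110.89 z [ 6.e-04  1.e-04 -1.e+00] F [-0.81  0.24 -1.47] M [-0.022  0.005 -0.053] w 0.198 q [-0.35  0.42  0.51  1.97 -0.27  0.82  2.24]
mouth x -84.9 y -2.0 under z 46.9 t 10.30 F L,Y,z -0.67 0.51 -1.47 M [-0.022  0.005 -0.053]
shift [-0.87 -0.    3.73] turn [-0.01  0.03 -0.21]
time: 10.55
tool_pos: [0.533, -0.0714, 0.1022]
ee_rot: [-0.181, 0.983, 0.0, 0.0]
ft_force: [0.2, 0.2, -1.6]
gripper_width: 0.199
mouth x -85.0 y -1.9 under z 46.8 t 10.55 F L,Y,z 0.2 0.09 -1.6 M [ 0.005 -0.049 -0.005]
shift [-0.99 -0.13  3.6 ] turn [ 0.    0.02 -0.2 ]
```

```bash
python3 -m handwheel '0 0 2 0 0 -0.2 0;0 0 3.4 0 0 -0.2 0;0 0 3.4 0 0 -0.2 0;0 0 3.4 0 0 -0.2 0;0 0 3.4 0 0 -0.2 0'
python3 - <<'E'
from h import *
st();mouth()
wrist('wc.png')
f,*_=cam('side');cv2.imwrite('pics/sc.png',cv2.resize(cv2.cvtColor(f,cv2.COLOR_RGB2BGR)[190:260,230:320],None,fx=8,fy=8,interpolation=cv2.INTER_CUBIC))
E
```

```text
time: 11.18
tool_pos: [0.5329, -0.0714, 0.0987]
ee_rot: [-0.183, 0.983, 0.0, 0.0]
ft_force: [0.5, 0.0, -2.1]
gripper_width: 0.196
t 11.175 p [ 0.5329 -0.0714  0.0987] yaw_y 111.1 z [ 1.e-04  1.e-04 -1.e+00] F [ 0.52  0.01 -2.1 ] M [-0.016 -0.024 -0.016] w 0.196 q [-0.35  0.42  0.5   1.97 -0.28  0.81  2.24]
mouth x -85.0 y -1.9 under z 43.3 t 11.18 F L,Y,z 0.48 -0.18 -2.1 M [-0.016 -0.024 -0.016]
```

View pics/sc.png

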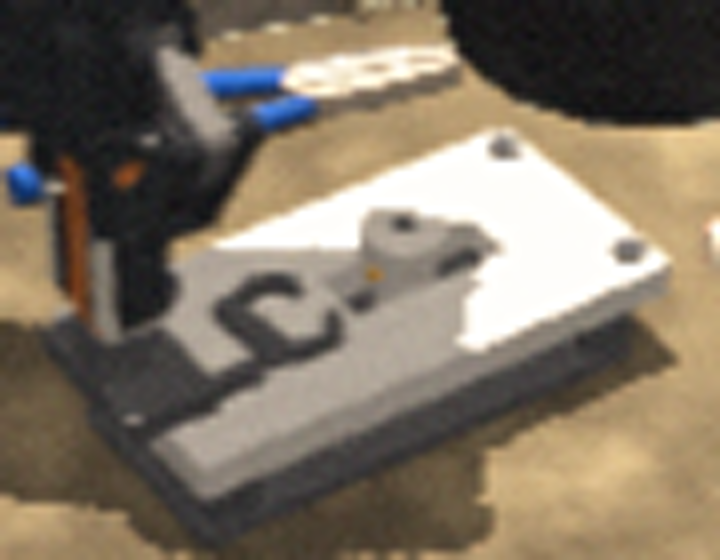

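The fork lies flat over the plate behind the clip, and nothing is touching. Next I advance to just behind the clip.

```bash
python3 -m handwheel '-5 0 0 0 0 0 0;-10 0 0 0 0 0 0;-15 0 0 0 0 0 0;-18 0 0 0 0 0 0;-18 0 0 0 0 0 0;-18 0 0 0 0 0 0'
python3 - <<'E'
from h import *
mouth();f,*_=cam('side');cv2.imwrite('pics/sd.png',cv2.resize(cv2.cvtColor(f,cv2.COLOR_RGB2BGR)[190:260,230:320],None,fx=8,fy=8,interpolation=cv2.INTER_CUBIC))
E
```

```text
time: 12.02
tool_pos: [0.5495, -0.065, 0.0986]
ee_rot: [-0.183, 0.983, 0.0, -0.0]
ft_force: [-0.2, -0.3, -2.8]
gripper_width: 0.196
mouth x -67.3 y -1.9 under z 43.2 t 12.03 F L,Y,z -0.26 -0.2 -2.84 M [-0.042 -0.024 -0.017]
```

View pics/sd.png

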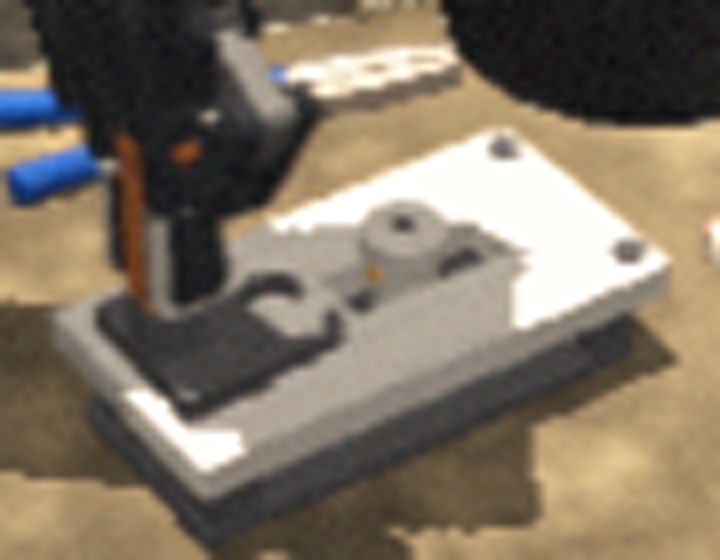

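```bash
python3 -m handwheel '-2 0 0 0 0 0 0;-4 0 0 0 0 0 0;-6 0.4 0 0 0 0 0;-8 0.8 0 0 0 0 0;-10 1.2 0 0 0 0 0;-12 1.4 0 0 0 0 0;-14 1.4 0 0 0 0 0;-16 1.4 0 0 0 0 0;-18 1.4 0 0 0 0 0;-19 1.4 0 0 0 0 0;-19 1.4 0 0 0 0 0'
python3 - <<'E'
from h import *
mouth();f,*_=cam('side');cv2.imwrite('pics/se.png',cv2.resize(cv2.cvtColor(f,cv2.COLOR_RGB2BGR)[190:260,230:320],None,fx=8,fy=8,interpolation=cv2.INTER_CUBIC))
f,*_=cam('top');cv2.imwrite('pics/te.png',cv2.resize(cv2.cvtColor(f,cv2.COLOR_RGB2BGR)[145:235,265:340],None,fx=6,fy=6,interpolation=cv2.INTER_CUBIC))
E
```

```text
time: 13.45
tool_pos: [0.567, -0.0567, 0.0987]
ee_rot: [-0.183, 0.983, 0.0, 0.0]
ft_force: [-0.7, 0.2, -1.5]
gripper_width: 0.197
mouth x -47.9 y -0.4 under z 43.3 t 13.45 F L,Y,z -0.53 0.47 -1.54 M [-0.038 -0.029 -0.005]
```

View pics/se.png

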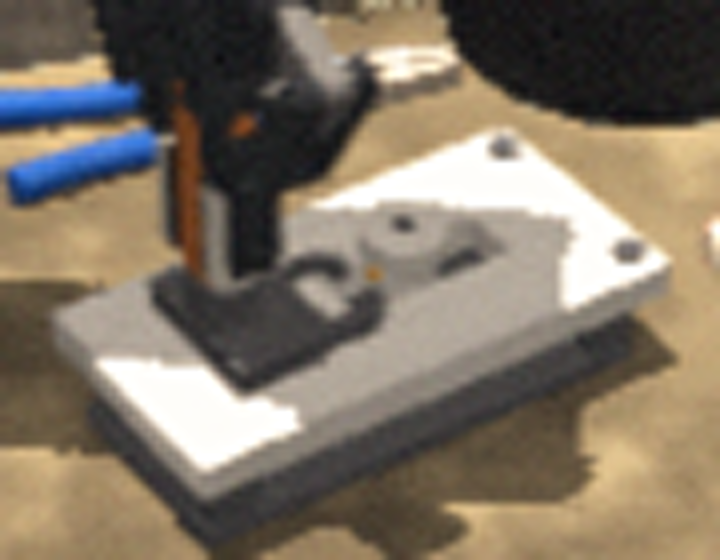

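View pics/te.png

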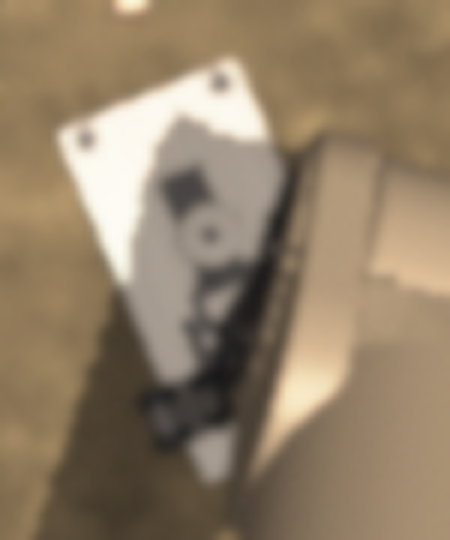

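```bash
python3 -m handwheel '-1.5 0 0 0 0 0 0;-3 0 0 0 0 0 0;-4.5 0 0 0 0 0 0;-6 0 0 0 0 0 0;-6 0 0 0 0 0 0'
python3 -c "
from h import *
mouth()"
python3 -m handwheel '-1 0 0 0 0 0 0;-2 0 0 0 0 0 0;-2 0 0 0 0 0 0'
python3 -c "
from h import *
mouth()"
python3 -m handwheel '-1 0 0 0 0 0 0;-2 0 0 0 0 0 0;-2 0 0 0 0 0 0'
python3 -c "
from h import *
mouth()"
```

```text
time: 14.18
tool_pos: [0.5727, -0.0545, 0.0987]
ee_rot: [-0.183, 0.983, 0.0, 0.0]
ft_force: [-0.0, -0.4, -1.1]
gripper_width: 0.195
mouth x -41.8 y -0.4 under z 43.3 t 14.18 F L,Y,z -0.17 -0.41 -1.08 M [ 0.037  0.014 -0.019]
time: 14.55
tool_pos: [0.5745, -0.0539, 0.0987]
ee_rot: [-0.183, 0.983, 0.0, 0.0]
ft_force: [-0.4, -0.2, -1.1]
gripper_width: 0.196
mouth x -39.9 y -0.5 under z 43.3 t 14.55 F L,Y,z -0.4 -0.01 -1.14 M [-0.039  0.031  0.054]
time: 14.92
tool_pos: [0.576, -0.0531, 0.0986]
ee_rot: [-0.183, 0.983, 0.0, -0.0]
ft_force: [-1.8, -0.2, -0.8]
gripper_width: 0.199
mouth x -38.2 y -0.3 under z 43.2 t 14.93 F L,Y,z -1.78 0.44 -0.84 M [-0.041  0.196  0.066]
```

```bash
for i in 1; do python3 -m handwheel '-0.5 0 0 0 0 0 0;-1 0 0 0 0 0 0;-1 0 0 0 0 0 0'; done
python3 -c "
from h import *
mouth()"
python3 -m handwheel '-0.5 0 0 0 0 0 0;-1 0 0 0 0 0 0;-1 0 0 0 0 0 0'
python3 -c "
from h import *
mouth()"
python3 -m handwheel '-0.5 0 0 0 0 0 0;-1 0 0 0 0 0 0;-1 0 0 0 0 0 0'
python3 -c "
from h import *
mouth()"
```

```text
time: 15.3
tool_pos: [0.5766, -0.0529, 0.0985]
ee_rot: [-0.183, 0.983, 0.0, -0.001]
ft_force: [-2.6, -0.2, -0.9]
gripper_width: 0.197
mouth x -37.6 y -0.3 under z 43.1 t 15.30 F L,Y,z -2.47 0.75 -0.93 M [-0.057  0.578  0.003]
time: 15.68
tool_pos: [0.5773, -0.0526, 0.0984]
ee_rot: [-0.183, 0.983, 0.0, -0.001]
ft_force: [-3.8, 0.3, -1.0]
gripper_width: 0.194
mouth x -36.8 y -0.2 under z 43.0 t 15.68 F L,Y,z -3.41 1.66 -1.03 M [-0.142  1.061  0.036]
time: 16.05
tool_pos: [0.5784, -0.0522, 0.0984]
ee_rot: [-0.183, 0.983, 0.0, -0.001]
ft_force: [-4.3, -0.9, -1.0]
gripper_width: 0.197
mouth x -35.7 y -0.3 under z 43.0 t 16.05 F L,Y,z -4.35 0.73 -1.02 M [-0.207  1.217  0.023]
```

```bash
for i in 1; do python3 -m handwheel '-0.5 0 0 0 0 0 0;-1 0 0 0 0 0 0;-1 0 0 0 0 0 0'; done
python3 -c "
from h import *
mouth()"
python3 -m handwheel '-0.5 0 0 0 0 0 0;-1 0 0 0 0 0 0;-1 0 0 0 0 0 0'
python3 -c "
from h import *
mouth()"
python3 -m handwheel '-0.5 0 0 0 0 0 0;-1 0 0 0 0 0 0;-1 0 0 0 0 0 0'
python3 -c "
from h import *
mouth()"
```

```text
time: 16.42
tool_pos: [0.5794, -0.0519, 0.0984]
ee_rot: [-0.183, 0.983, 0.0, -0.001]
ft_force: [-5.2, -1.0, -1.5]
gripper_width: 0.197
mouth x -34.6 y -0.3 under z 43.0 t 16.43 F L,Y,z -5.27 0.92 -1.5 M [-0.223  1.28   0.064]
time: 16.8
tool_pos: [0.5805, -0.0514, 0.0985]
ee_rot: [-0.183, 0.983, 0.0, -0.0]
ft_force: [-5.0, -1.2, -1.1]
gripper_width: 0.198
mouth x -33.4 y -0.3 under z 43.1 t 16.80 F L,Y,z -5.08 0.68 -1.12 M [-0.235  1.198  0.037]
time: 17.18
tool_pos: [0.5825, -0.0507, 0.0989]
ee_rot: [-0.183, 0.983, 0.0, 0.001]
ft_force: [-3.6, 0.3, -2.4]
gripper_width: 0.199
mouth x -31.4 y -0.4 under z 43.5 t 17.18 F L,Y,z -3.26 1.56 -2.43 M [-0.014  0.876  0.045]
```

```bash
for i in 1; do python3 -m handwheel '-0.5 0 0 0 0 0 0;-1 0 0 0 0 0 0;-1 0 0 0 0 0 0'; done
python3 -c "
from h import *
mouth()"
python3 -m handwheel '-0.5 0 0 0 0 0 0;-1 0 0 0 0 0 0;-1 0 0 0 0 0 0'
python3 -c "
from h import *
mouth()"
python3 -m handwheel '-0.5 0 0 0 0 0 0;-1 0 0 0 0 0 0;-1 0 0 0 0 0 0'
python3 -c "
from h import *
mouth();f,*_=cam('side');cv2.imwrite('pics/sf.png',cv2.resize(cv2.cvtColor(f,cv2.COLOR_RGB2BGR)[190:260,230:320],None,fx=8,fy=8,interpolation=cv2.INTER_CUBIC))"
```

```text
time: 17.55
tool_pos: [0.5832, -0.0505, 0.0988]
ee_rot: [-0.183, 0.983, 0.0, 0.001]
ft_force: [-3.0, 0.2, -1.3]
gripper_width: 0.198
mouth x -30.6 y -0.4 under z 43.4 t 17.55 F L,Y,z -2.75 1.28 -1.26 M [0.037 0.744 0.119]
time: 17.92
tool_pos: [0.5843, -0.0503, 0.0989]
ee_rot: [-0.183, 0.983, -0.0, 0.001]
ft_force: [-2.6, 0.2, -0.9]
gripper_width: 0.198
mouth x -29.5 y -0.6 under z 43.5 t 17.93 F L,Y,z -2.39 1.11 -0.94 M [0.026 0.501 0.068]
time: 18.3
tool_pos: [0.5852, -0.05, 0.0989]
ee_rot: [-0.183, 0.983, -0.0, 0.001]
ft_force: [-1.7, -0.5, -1.2]
gripper_width: 0.198
mouth x -28.6 y -0.6 under z 43.5 t 18.30 F L,Y,z -1.78 0.17 -1.17 M [0.001 0.4   0.025]
```

View pics/sf.png

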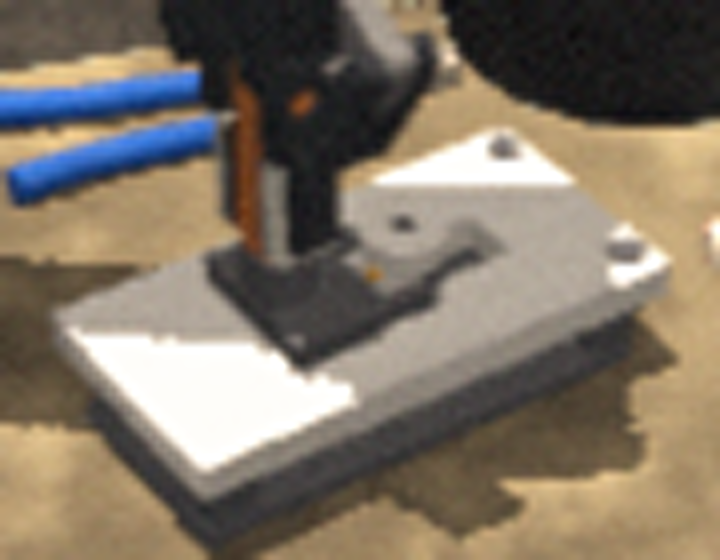

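The clip is part way round the pin, and the brass button is still out at (372,273). I keep stepping.

```bash
for i in 1; do python3 -m handwheel '-0.5 0 0 0 0 0 0;-1 0 0 0 0 0 0;-1.5 0 0 0 0 0 0'; done
python3 -c "
from h import *
mouth()"
python3 -m handwheel '-0.5 0 0 0 0 0 0;-1 0 0 0 0 0 0;-1 0 0 0 0 0 0'
python3 -c "
from h import *
mouth()"
python3 -m handwheel '-0.4 0 0 0 0 0 0;-0.8 0 0 0 0 0 0;-0.8 0 0 0 0 0 0'
python3 -c "
from h import *
mouth()"
```

```text
time: 18.73
tool_pos: [0.5864, -0.0494, 0.0988]
ee_rot: [-0.183, 0.983, -0.0, 0.0]
ft_force: [-1.0, 0.4, -1.3]
gripper_width: 0.197
mouth x -27.2 y -0.5 under z 43.4 t 18.73 F L,Y,z -0.81 0.76 -1.35 M [0.003 0.219 0.06 ]
time: 19.1
tool_pos: [0.5875, -0.049, 0.0989]
ee_rot: [-0.183, 0.983, -0.0, 0.001]
ft_force: [-0.1, -0.3, -2.4]
gripper_width: 0.197
mouth x -26.0 y -0.6 under z 43.5 t 19.10 F L,Y,z -0.18 -0.29 -2.41 M [ 0.007  0.042 -0.041]
time: 19.48
tool_pos: [0.5879, -0.0487, 0.0987]
ee_rot: [-0.183, 0.983, 0.0, 0.0]
ft_force: [-0.2, 0.2, -2.4]
gripper_width: 0.197
mouth x -25.6 y -0.5 under z 43.3 t 19.48 F L,Y,z -0.13 0.27 -2.43 M [-0.04   0.053  0.005]
```

```bash
python3 -m handwheel '-0.5 0 0 0 0 0 0;-1 0 0 0 0 0 0;-1 0 0 0 0 0 0'
python3 -c "
from h import *
mouth()"
python3 -m handwheel '-0.5 0 0 0 0 0 0;-0.5 0 0 0 0 0 0'
python3 -c "
from h import *
mouth()"
python3 -m handwheel '-0.5 0 0 0 0 0 0;-0.5 0 0 0 0 0 0'
python3 -c "
from h import *
mouth()"
```

```text
time: 19.85
tool_pos: [0.5888, -0.0484, 0.0987]
ee_rot: [-0.183, 0.983, 0.0, 0.0]
ft_force: [1.0, 0.6, -1.0]
gripper_width: 0.201
mouth x -24.6 y -0.5 under z 43.3 t 19.85 F L,Y,z 1.17 0.15 -1.02 M [ 0.007 -0.027 -0.018]
time: 20.1
tool_pos: [0.5892, -0.0482, 0.0987]
ee_rot: [-0.183, 0.983, 0.0, 0.0]
ft_force: [0.0, -0.5, -1.1]
gripper_width: 0.194
mouth x -24.2 y -0.4 under z 43.3 t 20.10 F L,Y,z -0.16 -0.47 -1.09 M [ 0.038 -0.026  0.077]
time: 20.35
tool_pos: [0.5897, -0.048, 0.0987]
ee_rot: [-0.183, 0.983, 0.0, 0.0]
ft_force: [0.1, 0.3, -2.6]
gripper_width: 0.198
mouth x -23.7 y -0.4 under z 43.3 t 20.35 F L,Y,z 0.23 0.2 -2.65 M [ 0.012  0.038 -0.038]
```

```bash
python3 -m handwheel '-0.5 0 0 0 0 0 0;-0.5 0 0 0 0 0 0'
python3 -c "
from h import *
mouth()"
python3 -m handwheel '-0.5 0 0 0 0 0 0;-0.5 0 0 0 0 0 0'
python3 -c "
from h import *
mouth()"
python3 -m handwheel '-0.5 0 0 0 0 0 0;-0.5 0 0 0 0 0 0'
python3 -c "
from h import *
mouth();f,*_=cam('side');cv2.imwrite('pics/sg.png',cv2.resize(cv2.cvtColor(f,cv2.COLOR_RGB2BGR)[190:260,230:320],None,fx=8,fy=8,interpolation=cv2.INTER_CUBIC))"
```

```text
time: 20.6
tool_pos: [0.5901, -0.0478, 0.0987]
ee_rot: [-0.183, 0.983, 0.0, 0.0]
ft_force: [0.2, 0.4, -2.1]
gripper_width: 0.199
mouth x -23.2 y -0.4 under z 43.3 t 20.60 F L,Y,z 0.3 0.28 -2.08 M [ 0.017  0.    -0.   ]
time: 20.85
tool_pos: [0.5904, -0.0477, 0.0987]
ee_rot: [-0.183, 0.983, 0.0, -0.0]
ft_force: [0.5, -0.5, -1.4]
gripper_width: 0.199
mouth x -22.9 y -0.4 under z 43.3 t 20.85 F L,Y,z 0.24 -0.65 -1.37 M [-0.064  0.059 -0.025]
time: 21.1
tool_pos: [0.5905, -0.0477, 0.0986]
ee_rot: [-0.183, 0.983, 0.0, -0.0]
ft_force: [-1.1, -0.3, -1.4]
gripper_width: 0.199
mouth x -22.8 y -0.5 under z 43.2 t 21.10 F L,Y,z -1.11 0.1 -1.42 M [-0.196  0.394 -0.038]
```

View pics/sg.png

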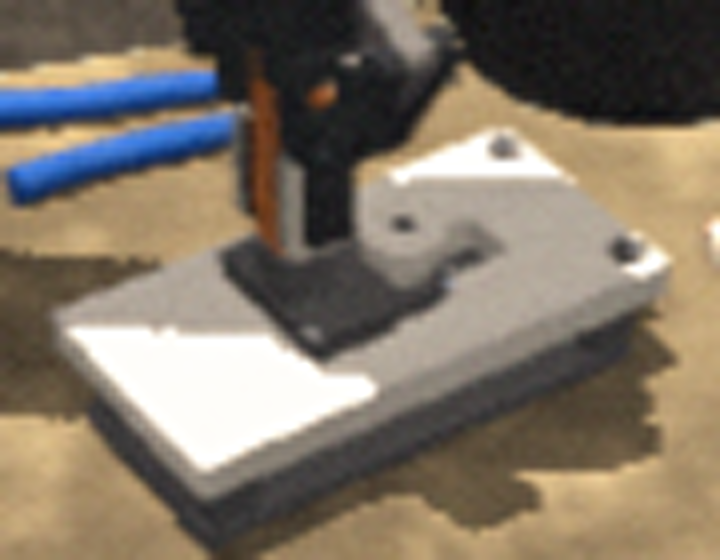

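```bash
python3 -m handwheel '-0.4 0 0 0 0 0 0;-0.4 0 0 0 0 0 0'
python3 -c "
from h import *
mouth()"
python3 -m handwheel '-0.4 0 0 0 0 0 0;-0.4 0 0 0 0 0 0'
python3 -c "
from h import *
mouth()"
python3 -m handwheel '-0.4 0 0 0 0 0 0;-0.4 0 0 0 0 0 0'
python3 -c "
from h import *
mouth()"
```

```text
time: 21.4
tool_pos: [0.5906, -0.0477, 0.0985]
ee_rot: [-0.183, 0.983, 0.0, -0.001]
ft_force: [-3.5, -2.0, 0.4]
gripper_width: 0.197
mouth x -22.6 y -0.5 under z 43.1 t 21.40 F L,Y,z -3.93 -0.58 0.39 M [-0.274  0.72  -0.012]
time: 21.65
tool_pos: [0.5908, -0.0476, 0.0984]
ee_rot: [-0.183, 0.983, 0.0, -0.001]
ft_force: [-4.7, -2.1, 0.8]
gripper_width: 0.19
mouth x -22.5 y -0.5 under z 43.0 t 21.65 F L,Y,z -5.12 -0.32 0.83 M [-0.412  1.168 -0.023]
time: 21.9
tool_pos: [0.5909, -0.0476, 0.0984]
ee_rot: [-0.183, 0.983, 0.0, -0.001]
ft_force: [-5.7, -2.3, 0.8]
gripper_width: 0.197
mouth x -22.4 y -0.5 under z 43.0 t 21.90 F L,Y,z -6.12 -0.14 0.8 M [-0.496  1.3    0.047]
```

It is a hard stop: the force rises steadily and the fork no longer moves. I'll back straight off and look.

```bash
python3 -m handwheel '1.5 0 0 0 0 0 0;3 0 0 0 0 0 0;6 0 0 0 0 0 0;10 0 0 0 0 0 0;15 0 0 0 0 0 0;20 0 0 0 0 0 0;28 0 0 0 0 0 0;28 0 0 0 0 0 0;28 0 0 0 0 0 0'
python3 -c "
from h import *
mouth();f,*_=cam('side');cv2.imwrite('pics/si.png',cv2.resize(cv2.cvtColor(f,cv2.COLOR_RGB2BGR)[190:260,230:320],None,fx=8,fy=8,interpolation=cv2.INTER_CUBIC))
wrist('wi.png')"
```

```text
time: 23.02
tool_pos: [0.5661, -0.0571, 0.0988]
ee_rot: [-0.183, 0.983, 0.0, 0.0]
ft_force: [-0.2, -0.5, -1.3]
gripper_width: 0.195
mouth x -48.9 y -0.4 under z 43.4 t 23.02 F L,Y,z -0.42 -0.4 -1.35 M [-0.008 -0.005 -0.021]
```

View pics/si.png

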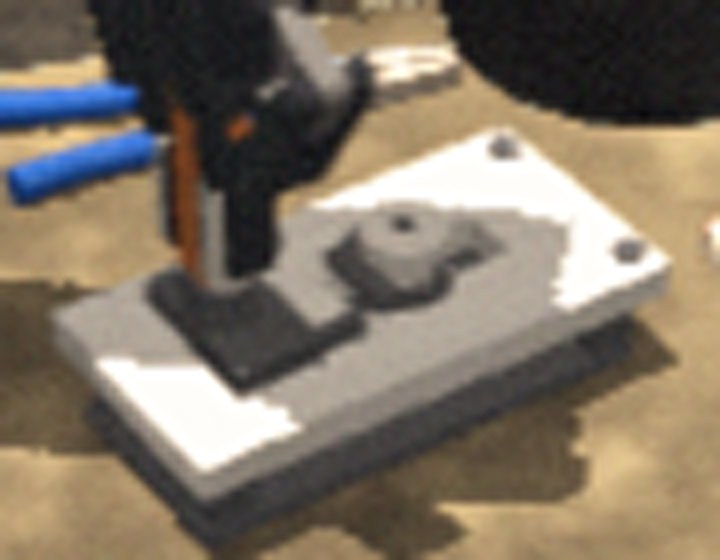

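The clip is seated round the pin at (390,275) and stayed there when the fork withdrew. Now I lift and carry the tool back.

```bash
python3 -m handwheel '4 0 -5 0 0 0 0;8 0 -30 0 0 0 0;12 0 -70 0 0 0 0;16 0 -110 0 0 0 0;20 0 -150 0 0 0 0;20 0 -176 0 0 0 0;20 0 -176 0 0 0 0'
python3 -c "
from h import *
st();goto([.4375,.3513,.2754],76.1);wrist('wj.png')"
```

```text
time: 24.0
tool_pos: [0.5484, -0.0649, 0.2769]
ee_rot: [-0.183, 0.983, -0.0, 0.003]
ft_force: [-0.0, -0.6, -2.4]
gripper_width: 0.2
t 24.0 p [ 0.5484 -0.0649  0.2769] yaw_y 111.08 z [ 5.1e-03  6.0e-04 -1.0e+00] F [-0.   -0.6  -2.36] M [-0.032  0.024  0.073] w 0.2 q [-0.44  0.23  0.58  1.76 -0.14  1.18  2.11]
shift [-46.2  428.2    1.18] turn [1.000e-02 3.000e-01 3.498e+01]
```

View pics/wj.png

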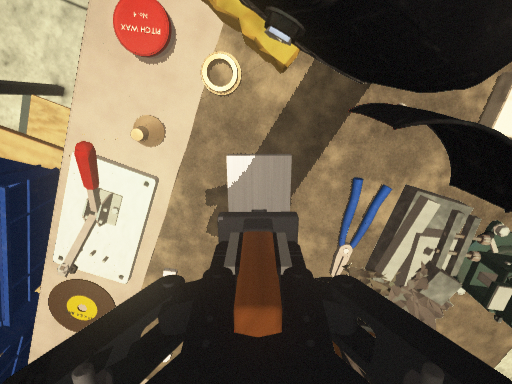

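The plate is empty where the clip used to lie, and the tool is carried level. Now back to its original spot.

```bash
python3 -m handwheel '-5 45 0 0 0 8 0;-10 95 0 0 0 16 0;-15 145 0 0 0 24 0;-20 195 0 0 0 30 0;-26 245 0 0 0 35 0;-32 295 0 0 0 35 0;-38 345 0 0 0 35 0;-43 390 0 0 0 35 0;-46 420 0 0 0 35 0;-46 428 0 0 0 35 0;-46 428 0 0 0 35 0;-46 428 0 0 0 35 0'
python3 -c "
from h import *
st();goto([.4375,.3513,.0654],76.1)"
```

```text
time: 25.55
tool_pos: [0.437, 0.3493, 0.2744]
ee_rot: [0.122, 0.992, -0.001, 0.0]
ft_force: [-0.2, -0.4, -1.7]
gripper_width: 0.198
t 25.55 p [0.437  0.3493 0.2744] yaw_y 75.93 z [-1.0e-04 -1.2e-03 -1.0e+00] F [-0.21 -0.4  -1.69] M [0.021 0.002 0.042] w 0.198 q [-1.07  0.24  0.38  1.74 -0.09  1.18  0.66]
shift [-1.0000e-02  2.2900e+00  2.0897e+02] turn [-0.07  0.01 -0.17]
```

```bash
python3 -m handwheel '0 2.3 40 0 0 0 0;0 2.3 85 0 0 0 0;0 2.3 130 0 0 0 0;0 2.3 170 0 0 0 0;0 2.3 195 0 0 0 0;0 2.3 208 0 0 0 0;0 2.3 208 0 0 0 0;0 2.3 208 0 0 0 0'
python3 -c "
from h import *
st();goto([.4375,.3513,.0554],76.1)"
```

```text
time: 26.55
tool_pos: [0.4377, 0.3541, 0.068]
ee_rot: [0.121, 0.993, 0.001, 0.001]
ft_force: [-0.2, 1.1, -1.9]
gripper_width: 0.196
t 26.55 p [0.4377 0.3541 0.068 ] yaw_y 76.07 z [ 0.0019  0.0017 -1.    ] F [-0.18  1.07 -1.86] M [ 0.028 -0.078 -0.033] w 0.196 q [-1.01  0.48  0.32  1.93 -0.21  0.76  0.76]
shift [-0.43 -2.81 12.6 ] turn [ 0.12  0.08 -0.03]
```

```bash
python3 -m handwheel '0 -1 4 0 0 0 0;0 -2 8 0 0 0 0;0 -2 10 0 0 0 0;0 -2 10 0 0 0 0;0 -2 10 0 0 0 0'
python3 -c "
from h import *
st();goto([.4375,.3513,.0554],76.1)"
```

```text
time: 27.18
tool_pos: [0.4363, 0.3519, 0.0568]
ee_rot: [0.121, 0.993, 0.0, 0.0]
ft_force: [0.4, 0.1, -1.5]
gripper_width: 0.199
t 27.175 p [0.4363 0.3519 0.0568] yaw_y 76.1 z [ 2.e-04  2.e-04 -1.e+00] F [ 0.45  0.14 -1.49] M [-0.016  0.008  0.042] w 0.199 q [-1.    0.49  0.32  1.94 -0.22  0.74  0.77]
shift [-1.32 -0.27  1.36] turn [0.01 0.01 0.  ]
```

```bash
python3 -m handwheel '0 0 0.7 0 0 0 0;0 0 1.4 0 0 0 0;0 0 1.6 0 0 0 0;0 0 1.6 0 0 0 0'
python3 -c "
from h import *
st()"
python3 -m handwheel '0 0 0 0 0 0 25;0 0 0 0 0 0 40;0 0 0 0 0 0 60;0 0 0 0 0 0 80;0 0 0 0 0 0 100;0 0 0 0 0 0 100;0 0 0 0 0 0 100;0 0 0 0 0 0 100' 20
python3 -c "
from h import *
st();wrist('wk.png')"
```

```text
time: 27.68
tool_pos: [0.4363, 0.3519, 0.0554]
ee_rot: [0.121, 0.993, 0.0, -0.0]
ft_force: [-1.2, -1.1, 1.0]
gripper_width: 0.196
t 27.675 p [0.4363 0.3519 0.0554] yaw_y 76.1 z [ 0.e+00  3.e-04 -1.e+00] F [-1.17 -1.07  1.03] M [-0.192  0.206 -0.054] w 0.196 q [-1.    0.5   0.32  1.94 -0.22  0.74  0.77]
time: 28.68
tool_pos: [0.4362, 0.3518, 0.0551]
ee_rot: [0.121, 0.993, 0.0, 0.0]
ft_force: [0.6, -0.6, -0.5]
gripper_width: 1.003
t 28.675 p [0.4362 0.3518 0.0551] yaw_y 76.09 z [ 0.e+00  1.e-04 -1.e+00] F [ 0.59 -0.64 -0.51] M [-0.008  0.026  0.   ] w 1.003 q [-1.    0.5   0.32  1.94 -0.22  0.74  0.77]
```

View pics/wk.png

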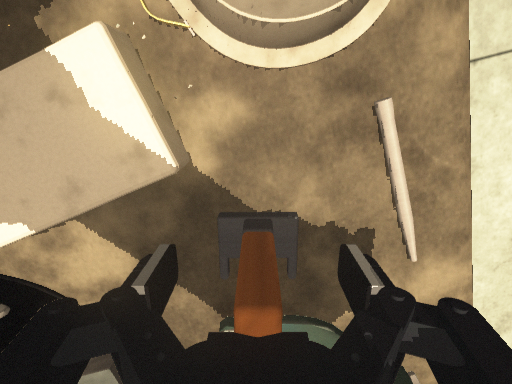

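The tool stands free between the open fingers. I rise straight up, then inspect.

```bash
python3 -m handwheel '0 0 -15 0 0 0 100;0 0 -40 0 0 0 100;0 0 -80 0 0 0 100;0 0 -120 0 0 0 100;0 0 -170 0 0 0 100;0 0 -220 0 0 0 100;0 0 -220 0 0 0 100;0 0 -220 0 0 0 100'
python3 -c "
from h import *
st();f,W,K,Rm,t=wrist('wl.png')
q=W[200:,:].reshape(-1,3)
q=W.reshape(-1,3);q=q[(abs(q[:,0]-.4375)<.05)&(abs(q[:,1]-.35)<.05)]
p=q[(q[:,2]>.085)&(q[:,2]<.1)];print(len(p),p.mean(0))
p=q[(q[:,2]>.005)&(q[:,2]<.016)];print(len(p),cv2.minAreaRect((p[:,:2]*1000).astype(np.float32)),np.median(p[:,2]))
f,*_=cam('side');save(f,'sl.png');cv2.imwrite('pics/slz.png',cv2.resize(cv2.cvtColor(f,cv2.COLOR_RGB2BGR)[190:260,230:320],None,fx=8,fy=8,interpolation=cv2.INTER_CUBIC))
f,*_=cam('top');save(f,'tl.png');cv2.imwrite('pics/tlz.png',cv2.resize(cv2.cvtColor(f,cv2.COLOR_RGB2BGR)[145:235,265:340],None,fx=6,fy=6,interpolation=cv2.INTER_CUBIC))
"
```

```text
time: 29.72
tool_pos: [0.4359, 0.3515, 0.2754]
ee_rot: [0.121, 0.993, 0.0, -0.0]
ft_force: [0.3, -1.7, -1.3]
gripper_width: 0.998
t 29.725 p [0.4359 0.3515 0.2754] yaw_y 76.09 z [-0.e+00  5.e-04 -1.e+00] F [ 0.29 -1.66 -1.29] M [-0.059  0.019  0.004] w 0.998 q [-1.08  0.24  0.39  1.74 -0.1   1.19  0.66]
248 [0.43559477 0.35158318 0.09124449]
590 ((449.2127685546875, 348.8511962890625), (51.64659881591797, 45.022987365722656), 76.07581329345703) 0.009997714648356984
```

View pics/slz.png

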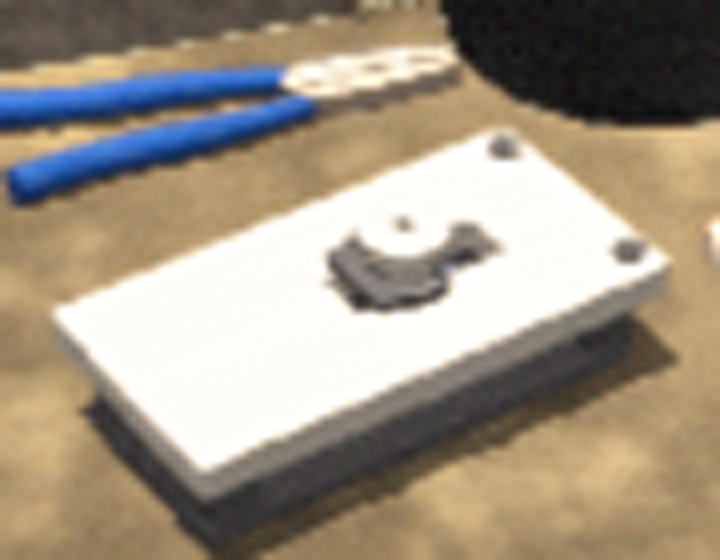

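View pics/tl.png

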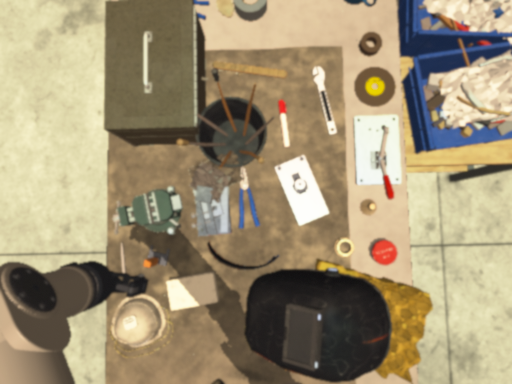

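View pics/wl.png

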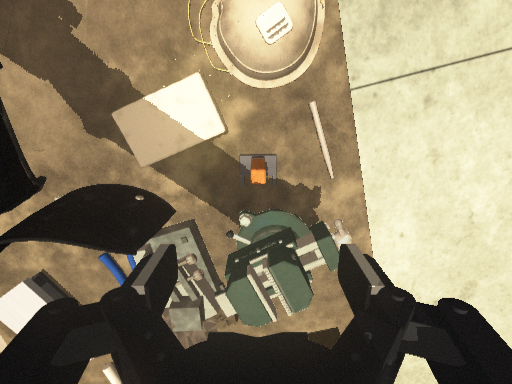

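View pics/tlz.png

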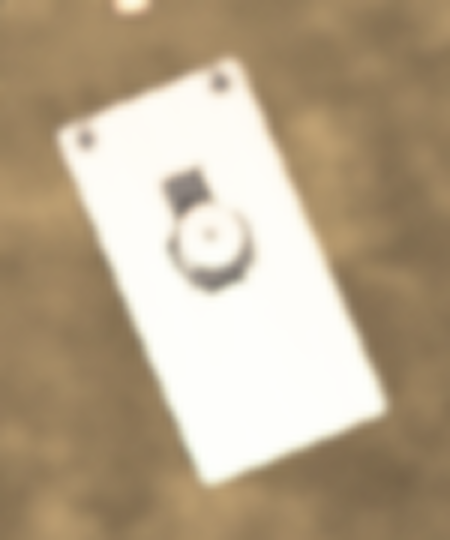

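The clip sits concentric with the pin head and flat on the plate. The tool stands upright, with the fork top 10 mm up and the handle top at 91 mm, and the bystanders have not moved.

```bash
python3 -c "
from h import *
st();print(arm.sign_off())"
```

```text
t 29.875 p [0.4355 0.3512 0.2738] yaw_y 76.1 z [-0.0019 -0.0019 -1.    ] F [-0.62  0.62 -0.39] M [-0.025  0.002 -0.025] w 1.0 q [-1.08  0.24  0.39  1.74 -0.1   1.19  0.66]
the job is handed in; nothing more can be done
None
```

The clip is on the pin and the fork tool is back where it stood. I handed the job in at about 30 s of the 70 s allowed; no verdict is given.

- **Pushing the clip:** I carried the tool over the visor with its underside about 3 mm above the plate and pushed in steps of about 1 mm or less. The force peaked at about 5.3 N while the jaws passed the pin, fell to almost nothing, then met a hard stop about 15 mm after first contact. I pressed to about 6 N there to confirm the stop, then backed off.
- **Last checks on the clip:** The side and top pictures show it concentric with the pin head and flat on the plate. It stayed put when the fork withdrew.
- **Fork tool:** It stands upright about 2 mm from its original spot, with the fork top 10 mm and the handle top 91 mm above the bench. The gripper is open and clear above it.
- **Bystanders:** In the top picture, all of them look where they were at the start.
- **Not measured directly:** I could not read the button travel or the jaw angles. That the clip is fully home rests on the force, the stop position and the pictures. The forces are wrist readings taken at the end of each step, so a brief higher value in between could have been missed.
- **Disagreement:** No check failed. The arm's measured position was up to about 3 mm off its target after long moves, and I corrected that before each critical step.

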